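Tighten the chopping block's loose bolt and hang up the key

TASK

One of the bolts that hold the chopping block down on the cart has worked loose; its wooden plug is off, and the bolt head sits at the bottom of the open hole near one corner. Take the hex key out of the utensil block, feel its tip fully home into the recessed socket, and turn the bolt clockwise (seen from above), regripping the handle as often as needed, until it comes up tight against its stop. Then hang the key by its eye on the free peg of the hanger stand, let go of it, and leave the bowls, the pie dish, the dowel and the whisk where they are.

Things in the scene. Friction and masses are not known exactly. Their poses are not given: they have to be found in the camera images.
- key_handle (a point): Hex key, 130 mm tall, 160 g; at first it stands tip down in a well of the utensil block. This point: centre of its red square handle, 28 x 28 mm, 48 mm tall, 84 mm above the tip; graspable on either pair of faces. z runs up the shaft to the eye, x and y are square to the faces.
- key_tip (a point): Centre of the end of the key's dark steel hexagon shank, 14 mm across flats, 60 mm long below the handle, bevelled over its last 3 mm. Axes as key_handle; the hexagon's corners point along +-x and every 60 degrees from there.
- key_eye (a point): Centre of the hole of the key's eye, a ring standing upright on top of the handle, 115 mm above the tip, 31 mm above key_handle. Axes as key_handle. The hole runs along x, is 18 mm wide, 17 mm tall (its bottom is the handle's top) and 7 mm long; the ring's top is 130 mm above the tip.
- socket_floor (a point): Centre of the floor of the loose bolt's hexagon socket: 14.8 mm across flats, 14.5 mm deep with its mouth countersunk 2 mm, z up. The flat steel head fills a round hole 27 mm wide; the chopping block's top is 27 to 29 mm above. Axes turn with the bolt; the corners point along +-x and every 60 degrees, so the key fits when its x is a multiple of 60 degrees from this x (play about 6 degrees either way).
- bolt (a joint): Turning angle of the bolt in rad; grows as it is turned clockwise seen from above (its yaw falls); 4.2 = tight against its stop. Starts between 0.3 and 1.9. It turns stiffly (about 0.15 N m), stays where it is left, and sinks 2 mm per whole turn.
- chop: Wooden chopping block, 240 (x) x 300 (y) x 42 mm, fixed to the cart top; origin at the centre of its underside. The open bolt hole is at x -85, y -115 mm in its frame; near the other three corners are flush dark wooden plugs.
- block: Wooden utensil block, 190 (x) x 75 (y) x 66 mm tall, fixed; origin at the centre of its underside. Two round wells, 20 mm wide, at x = +60 and -60 mm in its frame: the key stands in one, its handle resting on the block's top, the whisk in the other.
- peg_mid (a point): Mid-point on the axis of the free peg of the fixed steel hanger stand, 201 mm above the cart top. Axes of the stand: x from the peg's tip to the post, z up. Round peg, 6 mm thick; its tip is 28 mm to -x and 6 mm above this point (it rises straight, 12 mm in 58), the post's axis 30 mm to +x.
- stand: The hanger stand; origin at the centre of its underside, below the post. Post 12 mm thick, top at 207 mm; round foot 120 mm wide, 14 mm tall. The free peg points to -x; on the +x side a steel measuring cup is fixed on a second peg, up to 76 mm from the post and as high as 209 mm.
- whisk_mid (a point): Stainless whisk standing handle down in the other well of the utensil block. This point is 160 mm above its foot, in its wire balloon, which is 56 mm wide and reaches 212 mm above the cart top. To be left alone.
- bowls: Nested orange plastic bowls on the chopping block, 140 mm wide, up to 66 mm high; origin at the centre of the foot. To be left alone.
- dish_rim (a point): Glass pie dish, 224 mm wide, 38 mm high, standing on the cart top. This point is on its rim, the dish's centre lies 112 mm to -x of it, z up. To be left alone.
- dowel_mid (a point): Wooden rolling dowel, 28 mm thick and 280 mm long, lying on the chopping block along this point's y; the point is its centre. To be left alone.
There are look-alikes about, which are no part of the job. Leave any turquoise look-alike of the part that bears key_handle alone.

How it is judged:
By the outcome, as a careful person would: the job done as asked, in the order asked, and still so for the second after the job is handed in, with the robot touching nothing.
It also fails if it takes over 72 s, if anything falls off the work surface, if the arm or the gripper's body presses on something with over 40 N, if the wrist force passes 120 N, or if a joint passes its speed limit or range.

ROBOT

A 6-joint arm with a two-finger parallel gripper is mounted at the origin on the work surface. World frame = base frame: x ahead of the robot, y to its left, z up, the work surface at z = 0. Lengths are in m, angles in rad, forces in N, time in s.
With the tool pointing down it reaches from about 0.225 to 0.875 m from the base axis. Payload 3.4 kg.
Tool frame: the origin (TCP) lies on the mounting face of the last link; the fingertips stand 173 mm ahead of it and the grasp point (between the pads) lies 155 mm ahead of it; z points along the fingers, y is the line along which they close (so a half turn about z gives the same grasp; the last joint's range is limited). The gripper opens to 85 mm and grips with 20 to 120 N. Pads are 22 mm wide; open, the fingers measure 114 mm over their backs; the gripper's body (76 mm by 85 mm) begins 54 mm behind the grasp point. The pads swing forward as they close: fully open they stand 13 mm farther back than shut.
Start: joints at [1.146, 0.276, 1.505, -0, 1.361, -0.121], TCP at [0.172, 0.549, 0.405] pointing down, gripper open.
Joint ranges: [-2.89, 2.89], [-0.75, 2.08], [0.22, 2.7], [-1.18, 4.32], [0.11, 2.71], [-2.7, 2.7]. Speed limits (rad/s): [2.57, 2.57, 3.14, 3.14, 3.14, 3.14].

INTERFACE

Orientations are given as a unit quaternion [x, y, z, w].
In Python, from cell import status, cams, order gives the robot as it stands.
- The arm moves only by the tool play_rows, never from a script. Its argument "targets" is a list that holds one entry, the list of rows, each a list of 7 numbers: the opening, from 0 (shut) to 1 (fully open), then the shift along the tool's x, y, z in cm, then the turn, a rotation vector about the tool's x, y, z in degrees. A call has exactly 5 rows; each row is the pose to reach, as a shift and turn from the pose commanded when the call began, along the tool's axes at that moment; what a row does not reach only later rows make up. A row lasts 1/8 s, in which the tool goes at most 62.5 mm and 10.7 degrees, less where a joint would pass 70% of its speed; a pose out of reach is approached as far as the arm can. A call with a gripper value outside its range is refused whole. The fingers move at their own pace and stop on an object; "grip_force" is the grip in N (left out, the last holds). Time passes only in rows, so rows that repeat a pose let the fingers close, or fill a call up. It gives the time, the measured TCP pose, the force, the opening and the grip force at its end, in the units of the state.
- status.sense(): the state, without advancing time (a new reading comes with each control period).
- cams.snapshot(name): name is "scene" or "top"; returns a dict with "img" (420x560x3 uint8, red, green, blue), "K" (3x3 intrinsics, pixels), "eye" and "rotation" of the camera in the world. Camera axes: x right, y down, z forward; pixel columns grow to the right and rows downward; lengths in m; the calibration is good to about 2 mm. A picture is of the moment at which its call begins. There is no depth.
- order.close_job(): hands the job in; it is judged then, once.
The state is a dict: "time_s": time; "joint_pos": joint angles; "qd": joint speeds; "joint_torque": joint torques, N m; "ee_pos": TCP position; "tool_rot": TCP orientation; "contact_force": force on the tool from outside, world axes, zero at the start; "ft_torque": the same for the moment, N m; "gripper_width": finger opening in m; "gripper_force": force on a finger pad.
Only numpy, scipy, OpenCV 4.12 (cv2) and the standard library are available. Lean on these libraries where they do the work, as an engineer would, in place of code of your own. Each camera call takes 0.05 s, during which the arm holds its last target. There are 200 camera calls.

## Working session

There is one attempt and no reset: what is moved stays moved. The work goes in short steps, Python scripts to look and compute and a tool call to move; the robot and the scene stay as the last step left them, time stands still between calls to the robot, and variables do not carry over. Pictures are saved under pics/ and viewed, at most 10 in all, crops included, and the job is handed in when it is done.

Besides the shell and the picture viewer there is one more tool, called after "Call:" by a JSON object that holds its "method" and its "body", one argument or row to a line. play_rows: Moves the arm, as the interface text tells. Its arguments: {"type":"object","properties":{"targets":{"type":"array","items":{"type":"array","items":{"type":"array","items":{"type":"number"}}}},"grip_force":{"type":"number"}},"required":["targets"]}

```bash
ls; mkdir -p pics; python3 - <<'E'
from cell import status,cams
import cv2,numpy as np
print(status.sense())
for n in("scene","top"):
    s=cams.snapshot(n); np.savez(f"pics/{n}0.npz",**s)
    print(n,s["K"].tolist(),s["eye"],s["rotation"].tolist())
    cv2.imwrite(f"pics/{n}0.png",cv2.resize(s["img"][:,:,::-1],(800,600),interpolation=cv2.INTER_CUBIC))
E
```

```text
pics
{'time_s': 0.0, 'joint_pos': array([ 1.14598729e+00,  2.76611587e-01,  1.50617165e+00,  2.33347650e-05,
        1.36066373e+00, -1.20973728e-01]), 'qd': array([-0.00030162, -0.00088538, -0.00120248,  0.00137924, -0.00159683,
        0.00123552]), 'joint_torque': array([-4.65656740e-04, -4.16759670e+01, -2.45800155e+01, -5.67284478e-04,
        1.08783631e-02, -1.10865454e-05]), 'ee_pos': array([0.17192739, 0.54847061, 0.40381459]), 'tool_rot': array([ 1.51336329e-01,  9.88481895e-01, -8.89773590e-04, -2.60870898e-04]), 'contact_force': array([0.04729689, 0.5059643 , 0.38547054]), 'ft_torque': array([ 0.02832301,  0.02906725, -0.03763134]), 'gripper_force': 0.0, 'gripper_width': 0.0853798506590191}
scene [[412.3171497526661, 0.0, 283.19743366048624], [0.0, 412.3171497526661, 212.87010793586128], [0.0, 0.0, 1.0]] [1.07054717 0.05246672 0.92673229] [0.6522412621873807, 0.701716355178423, -0.20889881766301535, -0.19630786218161553]
top [[413.17910403086944, 0.0, 282.22652859310614], [0.0, 413.17910403086944, 210.95068444261318], [0.0, 0.0, 1.0]] [0.33530384 0.02842283 1.28950098] [-0.6967964566457305, 0.710468348873285, -0.06860119293655262, 0.07073400584516967]
```

View pics/scene0.png

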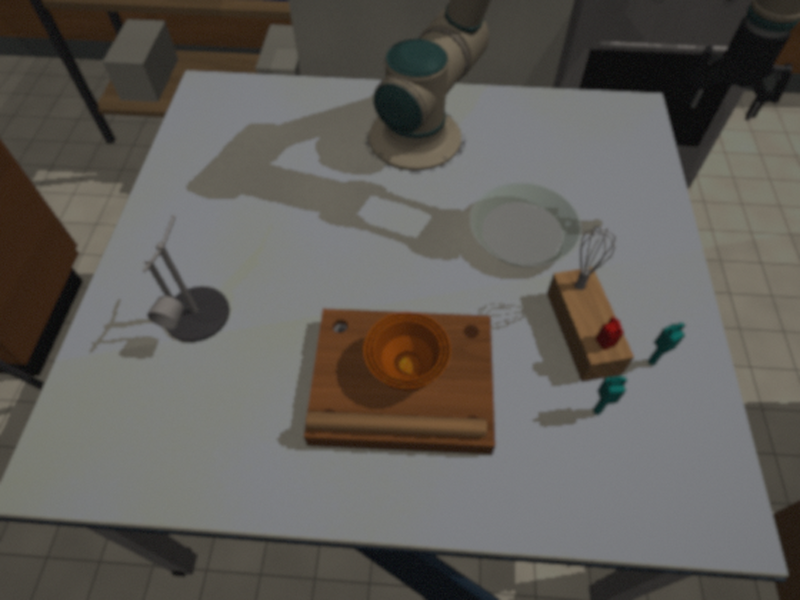

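View pics/top0.png

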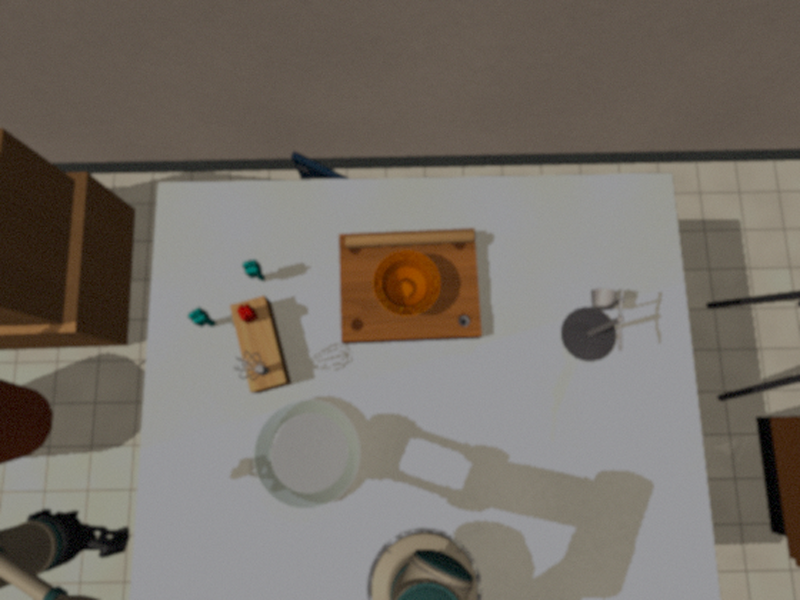

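The red key at scene (610,333) / top (246,313) stands in the utensil block. The turquoise pieces at scene (668,342) and (610,392) are look-alikes standing on the table. The open hole is at scene (340,326) / top (464,321). Next are the enlarged crops.

```bash
cat > h.py <<'E'
import numpy as np,cv2
from cell import status,cams
from scipy.spatial.transform import Rotation as R
def avg(n,k=4):
    L=[cams.snapshot(n) for _ in range(k)]; s=dict(L[-1]); s["img"]=np.mean([l["img"].astype(float) for l in L],0).clip(0,255).astype(np.uint8); return s
def crop(s,x,y,w,h,f,gain=1.5):
    c=s["img"][y:y+h,x:x+w,::-1]; c=np.clip(c.astype(float)*gain,0,255).astype(np.uint8)
    return cv2.resize(c,None,fx=f,fy=f,interpolation=cv2.INTER_CUBIC)
def ray(s,u,v):
    d=R.from_quat(s["rotation"]).as_matrix()@np.linalg.inv(s["K"])@[u,v,1]; return np.array(s["eye"]),d
def onz(s,u,v,z):
    e,d=ray(s,u,v); return e+d*(z-e[2])/d[2]
def proj(s,P):
    c=(np.atleast_2d(P)-s["eye"])@R.from_quat(s["rotation"]).as_matrix(); q=c@s["K"].T; return q[:,:2]/q[:,2:]
def tri(a,ua,b,ub):
    (e1,d1),(e2,d2)=ray(a,*ua),ray(b,*ub)
    t=np.linalg.lstsq(np.c_[d1,-d2],e2-e1,rcond=None)[0]; p,q=e1+t[0]*d1,e2+t[1]*d2; return (p+q)/2,np.linalg.norm(p-q)
E
python3 - <<'E'
from h import *
a=avg("scene");b=avg("top"); np.savez("pics/a.npz",**a);np.savez("pics/b.npz",**b)
# each tile 66x50 px x4 = 264x200... use 5x: 53x60
T=[[(a,400,200),(a,214,200),(a,95,145)],[(b,146,190),(b,300,195),(b,390,190)]]
m=np.vstack([np.hstack([crop(s,x,y,53,60,5) for s,x,y in r]) for r in T])
m=m[:600]; cv2.imwrite("pics/m1.png",m); print(m.shape)
E
```

```text
(600, 795, 3)
```

View pics/m1.png

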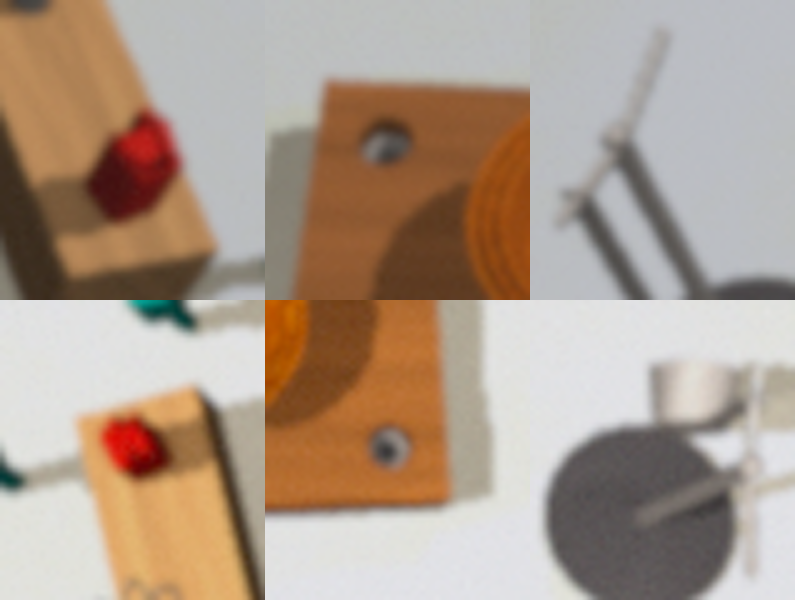

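The crops show:
- **Key:** red handle with its eye on top, in the block. Centre is about mosaic (135,170) in scene and (135,447) in top.
- **Hole:** (386,145) and (390,448).
- **Stand:** post top (620,140) and (750,465). The free peg's tip is (662,35) and (752,575), pointing toward the robot.

I'll fit all three numerically.

```bash
cat > fit.py <<'E'
from h import *
from scipy.optimize import minimize
def keypts():
    c=[(x,y,z) for x in(-.014,.014) for y in(-.014,.014) for z in(-.024,.024)]
    r=[(x,.0145*np.cos(t),.0315+.0145*np.sin(t)) for x in(-.0035,.0035) for t in np.linspace(0,np.pi,9)]
    r+=[(x,s*.0145,.024) for x in(-.0035,.0035) for s in(-1,1)]
    return np.array(c),np.array(r)
C,Rg=keypts()
def render(s,p,yaw,S=4):
    M=R.from_euler('z',yaw).as_matrix(); x0,y0,w,h=s["win"]; m=np.zeros((h*S,w*S),np.uint8)
    for q in(C,Rg):
        uv=proj(s,q@M.T+p); uv=(uv-[x0,y0]+.5)*S
        cv2.fillConvexPoly(m,cv2.convexHull(np.round(uv*16).astype(np.int32)),1,shift=4)
    return cv2.resize(m.astype(np.float32),(w,h),interpolation=cv2.INTER_AREA)
def soft(s):
    x0,y0,w,h=s["win"]; i=s["img"][y0:y0+h,x0:x0+w].astype(float)
    r=i[...,0]; g=i[...,1]; sc=(r-g)/(r+g+1)
    return np.clip((sc-.42)/.25,0,1)
E
python3 - <<'E'
from fit import *
a=dict(np.load("pics/a.npz"));b=dict(np.load("pics/b.npz"))
a["win"]=(408,212,40,40); b["win"]=(160,205,28,32)
G=[soft(a),soft(b)]; print([g.sum() for g in G])
def px(ox,oy,x0,y0,mx,my): return (x0+(mx-ox+.5)/5-.5, y0+(my-oy+.5)/5-.5)
k0,_=tri(a,px(0,0,400,200,135,170),b,px(0,300,146,190,135,447)); print("key tri",k0)
res=[]
for y0 in np.radians(np.arange(0,180,15)):
    f=lambda v:sum(((render(s,[k0[0]+v[0]/100,k0[1]+v[1]/100,.09],v[2])-g)**2).sum() for s,g in zip((a,b),G))
    o=minimize(f,[0,0,y0],method='Nelder-Mead',options=dict(initial_simplex=[[0,0,y0],[.5,0,y0],[0,.5,y0],[0,0,y0+.2]]))
    res.append((o.fun,(k0[0]+o.x[0]/100).round(4),(k0[1]+o.x[1]/100).round(4),np.degrees(o.x[2]).round(1)))
for r in sorted(res)[:8]: print(r)
print("well check block corners (z=.066):")
q=lambda s,c,z:onz(s,*c,z)[:2].round(4)
for c in((233,305),(265,297),(288,382),(253,391)): print(q(b,(c[0]*.7-.15,c[1]*.7-.15),.066))
print("hole z.042",q(a,px(265,0,214,200,386,143),.042),q(b,px(265,300,300,195,391,448),.042))
print("chop corner",q(a,px(265,0,214,200,328,80),.042),q(b,px(265,300,300,195,450,501),.042))
B=lambda x,y:(x*.7-.15,y*.7-.15)
for c in((340,234),(474,229),(481,337),(342,343)): print(" chop",q(b,B(*c),.042))
for c in((323,310),(491,316),(493,446),(306,440)): print(" chopS",q(a,B(*c),.042))
print("bowl rim ctr z.108",q(a,B(407,350),.1),q(b,B(407,282),.108))
P=lambda mx,my:px(530,0,95,145,mx,my); Q=lambda mx,my:px(530,300,390,190,mx,my)
print("post top",tri(a,P(618,138),b,Q(751,465)))
print("peg tip",tri(a,P(664,33),b,Q(752,577)))
print("foot",q(b,Q(641,522),.014))
E
```

```text
[np.float64(158.47442349056197), np.float64(87.72669105404995)]
key tri [0.55699873 0.35403076 0.09304189]
(np.float64(145.67496205591237), np.float64(0.5563), np.float64(0.3545), np.float64(58.7))
(np.float64(146.29818174042362), np.float64(0.5558), np.float64(0.3544), np.float64(60.5))
(np.float64(146.33696234498893), np.float64(0.5564), np.float64(0.3548), np.float64(58.6))
(np.float64(146.3507128328775), np.float64(0.557), np.float64(0.3543), np.float64(59.0))
(np.float64(146.61677548681894), np.float64(0.5569), np.float64(0.3551), np.float64(58.4))
(np.float64(147.01953693065502), np.float64(0.5573), np.float64(0.354), np.float64(58.2))
(np.float64(155.45380414748865), np.float64(0.5571), np.float64(0.3543), np.float64(148.8))
(np.float64(156.14826336066596), np.float64(0.5571), np.float64(0.3547), np.float64(147.8))
well check block corners (z=.066):
[0.5798 0.3902]
[0.5957 0.3229]
[0.4158 0.2706]
[0.3988 0.3422]
hole z.042 [ 0.5446 -0.0969] [ 0.5409 -0.0996]
chop corner [ 0.5095 -0.1315] [ 0.5075 -0.1342]
 chop [0.7396 0.1668]
 chop [ 0.7451 -0.1292]
 chop [ 0.5046 -0.1339]
 chop [0.4976 0.1621]
 chopS [ 0.5133 -0.1315]
 chopS [0.5038 0.1676]
 chopS [0.7428 0.1688]
 chopS [ 0.7544 -0.1222]
bowl rim ctr z.108 [0.6153 0.0256] [0.6125 0.0216]
post top (array([ 0.51310961, -0.37300714,  0.20003532]), np.float64(0.002369529514538679))
peg tip (array([ 0.45303116, -0.36753794,  0.20356111]), np.float64(0.0009636237704082675))
foot [ 0.5093 -0.3715]
```

```bash
python3 - <<'E'
from fit import *
a=dict(np.load("pics/a.npz"));b=dict(np.load("pics/b.npz"))
a["win"]=(412,216,32,34); b["win"]=(163,210,22,28)
for s in(b,):
    x0,y0,w,h=s["win"]; i=s["img"][y0:y0+h,x0:x0+w].astype(float); print(((i[...,0]-i[...,1])/(i.sum(2)+1)*100).astype(int)[::2,::2])
def softn(s):
    x0,y0,w,h=s["win"]; i=s["img"][y0:y0+h,x0:x0+w].astype(float); return np.clip(((i[...,0]-i[...,1])/(i.sum(2)+1)-.22)/.3,0,1)
G=[softn(a),softn(b)]; print([g.sum() for g in G])
sm=lambda m:cv2.GaussianBlur(m,(0,0),.7)
res=[]
for y0 in np.radians(np.arange(0,180,15)):
    f=lambda v:sum(((sm(render(s,[.556+v[0]/100,.3545+v[1]/100,.09],v[2]))-g)**2).sum() for s,g in zip((a,b),G))
    o=minimize(f,[0,0,y0],method='Nelder-Mead',options=dict(initial_simplex=[[0,0,y0],[.5,0,y0],[0,.5,y0],[0,0,y0+.2]]))
    res.append((round(o.fun,2),(.556+o.x[0]/100).round(4),(.3545+o.x[1]/100).round(4),np.degrees(o.x[2]).round(1)))
for r in sorted(res)[:8]: print(r)
t=[np.hstack([crop(s,*s["win"],10,1.7),crop({"img":np.repeat(255-(sm(render(s,[sorted(res)[0][1],sorted(res)[0][2],.09],np.radians(sorted(res)[0][3])))*255)[...,None],3,2).astype(np.uint8)},0,0,*s["win"][2:],10,1)]) for s in(a,b)]
t=[cv2.copyMakeBorder(i,0,340-i.shape[0],0,0,cv2.BORDER_CONSTANT) for i in t]
m=np.hstack(t);m=cv2.resize(m,None,fx=.74,fy=.74); cv2.imwrite("pics/k2.png",m);print(m.shape)
E
```

```text
[[ 0  0  0  1  3  5  7  9 11 11 11]
 [ 3  4  7  9 13 16 11 11 11 11 11]
 [10 12 25 43 46 54 16 12 11 11 12]
 [11 16 53 79 77 79 79 22 13 13 13]
 [10 16 55 82 75 73 85 53 19 13 12]
 [10 12 30 71 75 78 75 82 28 13 13]
 [ 8 11 17 50 83 84 84 88 33 14 12]
 [ 7 10 11 18 29 66 42 23 14 12 11]
 [ 4 10 10  8 11 16 13 11 10 10 11]
 [ 1  9 11  9  9 12 11 11 10 11 11]
 [ 0  7 11  9  8 11 11 11 10 11 11]
 [ 0  5 11 10  8 10 11 11 10 10 11]
 [ 0  3 10 10  8 10 11 11 10 10 10]
 [ 0  1  9 11  9  9 11 12 11 10 10]]
[np.float64(200.5889774400392), np.float64(102.63329878040325)]
(np.float64(81.92), np.float64(0.5563), np.float64(0.3547), np.float64(58.9))
(np.float64(82.14), np.float64(0.5563), np.float64(0.3548), np.float64(58.2))
(np.float64(82.27), np.float64(0.5563), np.float64(0.3547), np.float64(58.7))
(np.float64(82.62), np.float64(0.5561), np.float64(0.3547), np.float64(59.5))
(np.float64(82.66), np.float64(0.5562), np.float64(0.3548), np.float64(59.1))
(np.float64(82.85), np.float64(0.5558), np.float64(0.3554), np.float64(58.1))
(np.float64(89.81), np.float64(0.557), np.float64(0.3543), np.float64(149.0))
(np.float64(90.03), np.float64(0.5571), np.float64(0.354), np.float64(147.8))
(252, 799, 3)
```

View pics/k2.png

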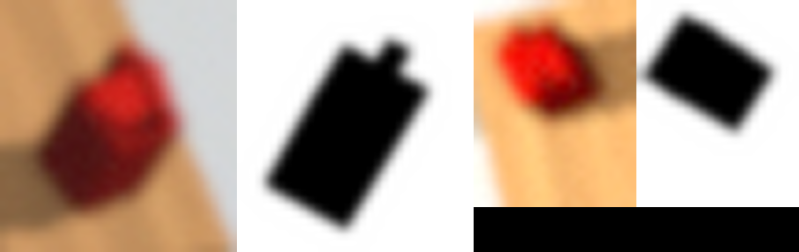

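The eye and the right-hand faces show, but the fitted silhouette is too narrow, so its yaw is suspect. I'll compare masks numerically.

```bash
python3 - <<'E'
from fit import *
a=dict(np.load("pics/a.npz"));b=dict(np.load("pics/b.npz"))
a["win"]=(412,216,32,34); b["win"]=(163,210,22,28)
def softn(s):
    x0,y0,w,h=s["win"]; i=s["img"][y0:y0+h,x0:x0+w].astype(float); return np.clip(((i[...,0]-i[...,1])/(i.sum(2)+1)-.22)/.3,0,1)
G=[softn(a),softn(b)]
sm=lambda m:cv2.GaussianBlur(m,(0,0),.7)
for d in range(0,180,15):
    f=lambda v:sum(((sm(render(s,[.556+v[0]/100,.3545+v[1]/100,.09+v[2]/100],np.radians(d)))-g)**2).sum() for s,g in zip((a,b),G))
    o=minimize(f,[0,0,0],method='Nelder-Mead',options=dict(initial_simplex=[[0,0,0],[.5,0,0],[0,.5,0],[0,0,.5]])); print(d,round(o.fun,1),o.x.round(2))
v=[.5563,.3547,.09]
for s,g in zip((a,b),G):
    r=sm(render(s,v,1.02)); print(r.sum(),g.sum())
    for i in range(0,g.shape[0],1): print(''.join('.+#'[int(x*2.99)] for x in g[i]),''.join('.+#'[int(min(x,1)*2.99)] for x in r[i]))
E
```

```text
0 145.7 [ 0.14 -0.23  0.16]
15 149.8 [ 0.09 -0.24  0.02]
30 135.1 [ 0.06 -0.06 -0.02]
45 104.9 [ 0.19 -0.05  0.14]
60 82.6 [ 0.05 -0.01 -0.  ]
75 115.0 [ 0.02 -0.04 -0.14]
90 137.2 [-0.02 -0.02 -0.41]
105 144.4 [ 0.07  0.08 -0.66]
120 136.2 [ 0.01  0.07 -0.21]
135 110.4 [ 0.11  0.03 -0.19]
150 90.6 [ 0.08 -0.02 -0.33]
165 121.5 [ 0.05 -0.02 -0.42]
294.2501 200.5889774400392
................................ ................................
................................ ................................
................................ ................................
................................ ................................
................................ ................................
................................ ....................++..........
................................ ..............++...+##+.........
................++.............. .............+###++####.........
................###+............ .............#########+.........
...............#####+........... ............+#########+.........
..............#######........... ............###########+......
[... 2137 characters left out ...]
#####.....
......+########....... .....++#########+.....
.........####......... .......+#######+......
...................... .........+#####.......
...................... ...........+##+.......
...................... ............++........
...................... ......................
...................... ......................
...................... ......................
...................... ......................
...................... ......................
...................... ......................
...................... ......................
...................... ......................
...................... ......................
...................... ......................
```

```bash
python3 - <<'E'
import fit
from fit import *
a=dict(np.load("pics/a.npz"));b=dict(np.load("pics/b.npz"))
a["win"]=(412,216,32,34); b["win"]=(163,210,22,28)
def softn(s):
    x0,y0,w,h=s["win"]; i=s["img"][y0:y0+h,x0:x0+w].astype(float); return np.clip(((i[...,0]-i[...,1])/(i.sum(2)+1)-.22)/.3,0,1)
G=[softn(a),softn(b)]
sm=lambda m:cv2.GaussianBlur(m,(0,0),.7)
C0,R0=C.copy(),Rg.copy(); ch=.004
def setm(w,zb,zt):
    # octagonal (rounded) prism
    pts=[(x*w-np.sign(x)*dx,y*w-np.sign(y)*dy,z) for x in(-1,1) for y in(-1,1) for z in(zb,zt) for dx,dy in((ch,0),(0,ch))]
    fit.C=np.array(pts)
for d in range(0,180,15):
    def f(v):
        setm(.014+v[3]/100,-.024+v[4]/100,.024)
        return sum(((sm(render(s,[.556+v[0]/100,.3545+v[1]/100,.09+v[2]/100],np.radians(d)))-g)**2).sum() for s,g in zip((a,b),G))
    z=np.zeros(5); o=minimize(f,z,method='Nelder-Mead',options=dict(maxiter=600,initial_simplex=np.vstack([z,np.eye(5)*.4]))); print(d,round(o.fun,1),o.x.round(2))
s=a;i=crop(a,408,212,40,40,14,2.2); j=crop(b,160,206,16*1+8,40,14,1.8)
cv2.imwrite("pics/k3.png",np.hstack([i,j[:560]])[:560,:800])
E
```

```text
0 25.0 [ 0.04 -0.08 -0.91 -0.31  1.31]
15 19.9 [ 0.15 -0.11 -0.72 -0.22  1.62]
30 18.8 [ 0.15 -0.12 -0.69 -0.21  1.62]
45 23.5 [ 0.1  -0.05 -0.12 -0.24  0.85]
60 20.0 [ 0.11  0.01 -0.87 -0.14  1.89]
75 14.8 [ 0.09 -0.02 -0.81 -0.2   1.65]
90 11.9 [ 0.13 -0.03 -0.75 -0.24  1.44]
105 9.6 [ 0.08  0.04 -0.98 -0.23  1.65]
120 9.5 [ 0.1  -0.01 -0.94 -0.22  1.73]
135 13.2 [ 0.1  -0.01 -1.11 -0.23  1.87]
150 18.9 [ 0.12 -0.03 -1.18 -0.16  2.19]
165 26.7 [ 0.15 -0.06 -1.09 -0.32  1.3 ]
```

View pics/k3.png

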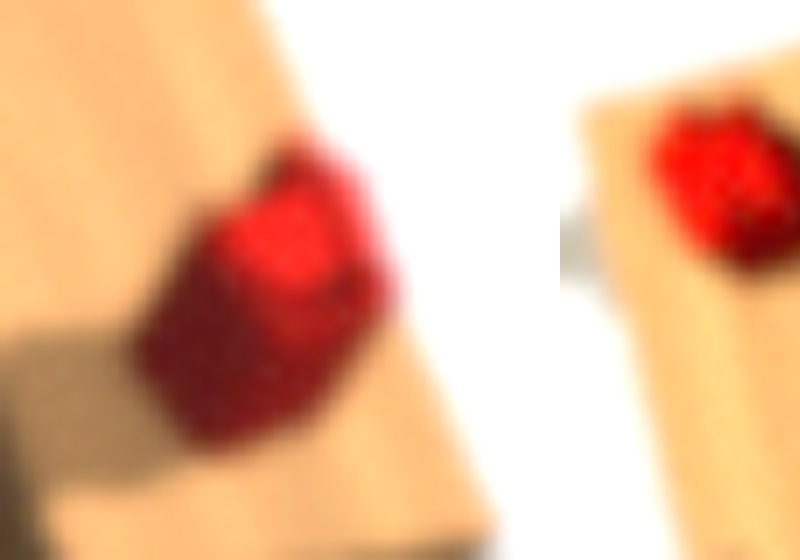

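The scene crop shows the ring's plane running from about (300,150) to (390,290) across the handle's top, so the key's x is about 115°. The mask was eroding the dark faces, so I'll refit with a lower threshold.

```bash
python3 - <<'E'
from fit import *
a=dict(np.load("pics/a.npz"));b=dict(np.load("pics/b.npz"))
a["win"]=(412,216,32,34); b["win"]=(163,210,22,28)
sm=lambda m:cv2.GaussianBlur(m,(0,0),.7)
for lo in(.15,.19):
    def softn(s):
        x0,y0,w,h=s["win"]; i=s["img"][y0:y0+h,x0:x0+w].astype(float); return np.clip(((i[...,0]-i[...,1])/(i.sum(2)+1)-lo)/.1,0,1)
    G=[softn(a),softn(b)]; print([g.sum() for g in G]); res=[]
    for d in range(0,180,10):
        f=lambda v:sum(((sm(render(s,[.556+v[0]/100,.3545+v[1]/100,.09],np.radians(d)))-g)**2).sum() for s,g in zip((a,b),G))
        o=minimize(f,[0,0],method='Nelder-Mead',options=dict(initial_simplex=[[0,0],[.5,0],[0,.5]])); res.append((round(o.fun,1),d,o.x.round(2)))
    for r in sorted(res,key=lambda r:r[0])[:6]: print(r)
E
```

```text
[np.float64(268.1820169230256), np.float64(137.5796848293847)]
(np.float64(47.5), 50, array([ 0.11, -0.04]))
(np.float64(47.9), 140, array([ 0.11, -0.05]))
(np.float64(51.1), 130, array([ 0.12, -0.01]))
(np.float64(52.8), 40, array([ 0.12, -0.01]))
(np.float64(53.0), 60, array([ 0.06, -0.02]))
(np.float64(54.2), 70, array([ 0.02, -0.04]))
[np.float64(248.45472255940575), np.float64(124.56433893077889)]
(np.float64(62.1), 60, array([ 0.06, -0.01]))
(np.float64(62.9), 50, array([0.13, 0.  ]))
(np.float64(65.8), 140, array([ 0.14, -0.03]))
(np.float64(66.7), 150, array([ 0.08, -0.03]))
(np.float64(71.1), 70, array([ 0.05, -0.02]))
(np.float64(75.5), 40, array([ 0.12, -0.01]))
```

```bash
python3 - <<'E'
from fit import *
a=dict(np.load("pics/a.npz"))
for c in((135,350),(215,450),(320,410)): print(c,onz(a,408+c[0]/14-.46,212+c[1]/14-.46,.066).round(4))
for d in (50,60,100,110,115,120,140):
    M=R.from_euler('z',d,degrees=True).as_matrix()
    f=lambda P:((proj(a,np.array(P)@M.T+[.557,.354,.09])-[408,212]+.46)*14).round().astype(int).tolist()
    print(d,'bot',f(C[::2]),'top',f(C[1::2]),'ring',f([(0,-.0145,.035),(0,.0145,.035),(0,0,.046)]))
E
```

```text
(135, 350) [0.5503 0.3412 0.066 ]
(215, 450) [0.5691 0.3527 0.066 ]
(320, 410) [0.5599 0.3715 0.066 ]
50 bot [[99, 390], [192, 289], [238, 490], [330, 387]] top [[178, 245], [273, 142], [323, 348], [418, 243]] ring [[268, 264], [367, 155], [339, 174]]
60 bot [[105, 408], [172, 291], [258, 489], [324, 370]] top [[184, 263], [253, 144], [344, 347], [412, 225]] ring [[282, 273], [353, 147], [339, 174]]
100 bot [[158, 467], [112, 326], [318, 453], [270, 312]] top [[240, 325], [191, 179], [407, 310], [355, 165]] ring [[345, 285], [292, 134], [339, 174]]
110 bot [[177, 477], [104, 340], [326, 438], [252, 302]] top [[259, 335], [182, 194], [415, 295], [336, 155]] ring [[360, 283], [277, 137], [339, 174]]
115 bot [[187, 481], [101, 348], [329, 430], [242, 298]] top [[270, 339], [179, 202], [418, 287], [326, 151]] ring [[367, 281], [271, 139], [339, 174]]
120 bot [[197, 485], [99, 356], [331, 422], [232, 295]] top [[280, 343], [177, 210], [420, 278], [315, 148]] ring [[373, 278], [264, 141], [339, 174]]
140 bot [[238, 490], [99, 390], [330, 387], [192, 289]] top [[323, 348], [178, 245], [418, 243], [273, 142]] ring [[395, 263], [243, 157], [339, 174]]
```

Key at about (0.557, 0.354) with x at about 117°, so I grip its y faces with the tool's y at about 28°. Writing a small planner, then moving.

```bash
cat > p.py <<'E'
# usage: p.py gx gy gz yaw  -> shift (cm) & turn from current commanded pose (cmd.json: grasp pt x,y,z (m), yaw of tool y deg)
import sys,json,numpy as np
def plan(cmd,t):
    y=np.radians(cmd[3]); Y=np.array([np.cos(y),np.sin(y),0]); Z=np.array([0,0,-1.]); X=np.cross(Y,Z)
    d=np.array(t[:3])-cmd[:3]; return [round(100*float(d@v),2) for v in(X,Y,Z)]+[round(cmd[3]-t[3],1)]
def apply(cmd,s):
    y=np.radians(cmd[3]); Y=np.array([np.cos(y),np.sin(y),0]); Z=np.array([0,0,-1.]); X=np.cross(Y,Z)
    return list(np.array(cmd[:3])+(s[0]*X+s[1]*Y+s[2]*Z)/100)+[cmd[3]-s[3]]
if __name__=="__main__":
    c=[.172,.549,.25,72.6] if len(sys.argv)<2 else json.loads(sys.argv[1])
    for a in sys.argv[2:]:
        t=json.loads(a); s=plan(c,t); print(s); c=apply(c,s)
E
python3 p.py "[.172,.549,.25,72.6]" "[.36,.46,.25,50]" "[.557,.354,.25,28]" "[.557,.354,.089,28]"
```

```text
Traceback (most recent call last):
  File "p.py", line 10, in <module>
    c=[.172,.549,.25,72.6] if len(sys.argv)<2 else json.loads(sys.argv[1])
                                                   ~~~~~~~~~~^^^^^^^^^^^^^
json.decoder.JSONDecodeError: Expecting value: line 1 column 2 (char 1)
```

```bash
sed -i 's/json.loads/eval/g' p.py
python3 p.py "[.172,.549,.25,72.6]" "[.36,.46,.25,50]" "[.557,.354,.25,28]" "[.557,.354,.089,28]"
```

```text
[-20.6, -2.87, 0.0, 22.6]
[-21.91, 4.54, 0.0, 22.0]
[0.0, 0.0, 16.1, -0.0]
```

Call:
{"method": "play_rows", "body": {
  "targets": [
    [[0.6,-5.2,-0.7,0,6],[0.6,-10.3,-1.4,0,11],[0.6,-15.5,-2.2,0,17],[0.6,-20.6,-2.9,0,22.6],[0.6,-20.6,-2.9,0,22.6]]
  ]
}}

```text
invalid input
```

Call:
{"method": "play_rows", "body": {
  "targets": [
    [[0.6,-5.2,-0.7,0,0,0,6],[0.6,-10.3,-1.4,0,0,0,11],[0.6,-15.5,-2.2,0,0,0,17],[0.6,-20.6,-2.9,0,0,0,22.6],[0.6,-20.6,-2.9,0,0,0,22.6]]
  ]
}}

```text
time_s: 1.12
ee_pos: [0.363, 0.4579, 0.4045]
tool_rot: [0.344, 0.939, 0.0, 0.001]
contact_force: [-1.4, 0.6, -0.0]
gripper_width: 0.0509
gripper_force: 0.0
```

Call:
{"method": "play_rows", "body": {
  "targets": [
    [[0.6,-5.5,1.1,0,0,0,6],[0.6,-11,2.3,0,0,0,11],[0.6,-16.5,3.4,0,0,0,17],[0.6,-21.9,4.5,0,0,0,22],[0.6,-21.9,4.5,0,0,0,22]]
  ]
}}

```text
time_s: 1.75
ee_pos: [0.5593, 0.3516, 0.4039]
tool_rot: [0.517, 0.856, -0.0, 0.0]
contact_force: [0.1, -0.3, 0.1]
gripper_width: 0.0515
gripper_force: 0.0
```

Call:
{"method": "play_rows", "body": {
  "targets": [
    [[0.6,0,0,2,0,0,0],[0.6,0,0,4,0,0,0],[0.6,0,0,6,0,0,0],[0.6,0,0,6,0,0,0],[0.6,0,0,6,0,0,0]]
  ]
}}

```text
time_s: 2.38
ee_pos: [0.556, 0.3539, 0.3456]
tool_rot: [0.514, 0.858, 0.001, 0.0]
contact_force: [0.1, 0.1, 0.1]
gripper_width: 0.0512
gripper_force: 0.0
```

Call:
{"method": "play_rows", "body": {
  "targets": [
    [[0.6,0,0,2.5,0,0,0],[0.6,0,0,5,0,0,0],[0.6,0,0,7.5,0,0,0],[0.6,0,0,10.1,0,0,0],[0.6,0,0,10.1,0,0,0]]
  ]
}}

```text
time_s: 3.0
ee_pos: [0.556, 0.3531, 0.2429]
tool_rot: [0.515, 0.857, -0.001, -0.001]
contact_force: [-0.3, 0.5, 0.6]
gripper_width: 0.0514
gripper_force: 0.0
```

Call:
{"method": "play_rows", "body": {
  "targets": [
    [[0.2,0,0,0,0,0,0],[0.2,0,0,0,0,0,0],[0.2,0,0,0,0,0,0],[0.2,0,0,0,0,0,0],[0.2,0,0,0,0,0,0]]
  ],
  "grip_force": 40
}}

```text
time_s: 3.62
ee_pos: [0.5572, 0.3534, 0.2457]
tool_rot: [0.515, 0.857, 0.002, 0.001]
contact_force: [-1.2, 0.5, 6.7]
gripper_width: 0.0279
gripper_force: 40.3
```

Call:
{"method": "play_rows", "body": {
  "targets": [
    [[0.2,0,0,-2,0,0,0],[0.2,0,0,-5,0,0,0],[0.2,0,0,-9,0,0,0],[0.2,0,0,-13,0,0,0],[0.2,0,0,-17,0,0,0]]
  ],
  "grip_force": 70
}}

```text
time_s: 4.25
ee_pos: [0.5563, 0.3529, 0.4147]
tool_rot: [0.515, 0.857, -0.0, -0.0]
contact_force: [1.5, -0.6, -1.1]
gripper_width: 0.0272
gripper_force: 69.0
```

```bash
python3 p.py "[.557,.354,.259,28]" "[.55,.13,.259,80]" "[.543,-.098,.259,130]"
```

```text
[-19.45, -11.13, 0.0, -52]
[-3.27, -22.58, 0.0, -50]
```

Call:
{"method": "play_rows", "body": {
  "targets": [
    [[0.2,-4,-2.2,0,0,0,-10],[0.2,-8,-4.5,0,0,0,-20],[0.2,-12,-6.7,0,0,0,-30],[0.2,-16,-9,0,0,0,-40],[0.2,-19.5,-11.1,0,0,0,-50]]
  ]
}}

```text
time_s: 4.88
ee_pos: [0.5496, 0.1271, 0.4135]
tool_rot: [0.102, 0.995, -0.0, -0.0]
contact_force: [0.0, -0.4, -1.2]
gripper_width: 0.0277
gripper_force: 69.3
```

```bash
python3 -c "
from cell import status
s=status.sense();print(s['ee_pos'],s['tool_rot'],s['joint_pos'])";python3 p.py "[.557,.354,.259,28]" "[.55,.13,.259,78]" "[.543,-.098,.259,125]"
```

```text
[0.54962668 0.12709253 0.41352347] [ 1.01902245e-01  9.94794384e-01 -1.84237272e-04 -1.79969695e-04] [ 1.04004463e-01  2.54867361e-01  1.51263550e+00 -2.92642776e-04
  1.37451752e+00 -1.26257586e+00]
[-19.45, -11.13, 0.0, -50]
[-4.05, -22.45, 0.0, -47]
```

Call:
{"method": "play_rows", "body": {
  "targets": [
    [[0.2,-0.8,-4.5,0,0,0,-9.5],[0.2,-1.6,-9,0,0,0,-19],[0.2,-2.4,-13.5,0,0,0,-28.5],[0.2,-3.2,-18,0,0,0,-38],[0.2,-4,-22.4,0,0,0,-47]]
  ]
}}

```text
time_s: 5.5
ee_pos: [0.5421, -0.1001, 0.4135]
tool_rot: [-0.303, 0.953, 0.0, -0.0]
contact_force: [0.6, 0.2, -0.7]
gripper_width: 0.0272
gripper_force: 69.3
```

Call:
{"method": "play_rows", "body": {
  "targets": [
    [[0.2,0,0,2,0,0,0],[0.2,0,0,4,0,0,0],[0.2,0,0,6,0,0,0],[0.2,0,0,7,0,0,0],[0.2,0,0,7,0,0,0]]
  ]
}}

```text
time_s: 6.12
ee_pos: [0.5424, -0.0985, 0.3431]
tool_rot: [-0.301, 0.954, 0.001, -0.001]
contact_force: [-0.1, -1.0, -1.9]
gripper_width: 0.0273
gripper_force: 69.5
```

```bash
python3 - <<'E'
from h import *
s=status.sense();print(s['ee_pos'],s['tool_rot'],s['joint_pos'],s['contact_force'])
a=avg("scene");b=avg("top");np.savez("pics/a2.npz",**a);np.savez("pics/b2.npz",**b)
g=np.r_[s['ee_pos'][:2],s['ee_pos'][2]-.155]
for z in(-.084,.031):print(z,proj(a,g+[0,0,z]),proj(b,g+[0,0,z]))
m=np.hstack([crop(a,200,165,66,75,6),crop(b,290,185,66,75,6)]);cv2.imwrite("pics/ins.png",m)
E
```

```text
[ 0.54238961 -0.09854037  0.34307407] [-3.00666996e-01  9.53728806e-01  5.14916986e-04 -6.75430303e-04] [-3.05968191e-01  2.82819720e-01  1.65452999e+00  7.27150829e-05
  1.20594023e+00 -2.48757461e+00] [-0.12343122 -1.01968383 -1.8791778 ]
-0.084 [[234.93295498 213.86021487]] [[326.47933885 220.19013115]]
0.031 [[229.86075946 184.58575962]] [[330.84321529 212.60042068]]
```

View pics/ins.png

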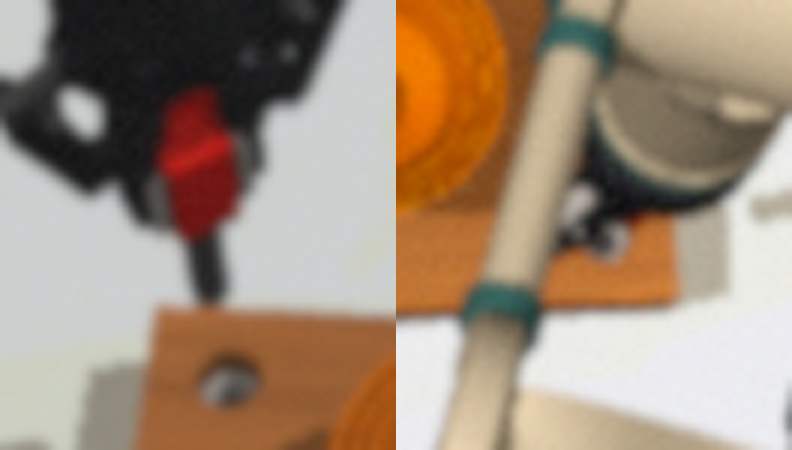

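The key hangs straight; its tip is at (210,298), as predicted, and the hole is at (230,382). The eye looks narrow, so I'll enlarge it to decide which faces I hold.

```bash
python3 - <<'E'
from h import *
a=dict(np.load("pics/a2.npz")); s=dict(a)
x0,y0,w,h=215,172,34,36; c=s["img"][y0:y0+h,x0:x0+w,::-1].astype(float)
c=(np.clip(c/200,0,1)**.5*255).astype(np.uint8); c=cv2.resize(c,None,fx=12,fy=12,interpolation=cv2.INTER_CUBIC)
cx=[c]
g=np.array([.5424,-.0985,.1865])
for d in(35,125):
    M=R.from_euler('z',d,degrees=True).as_matrix(); k=c.copy(); f=lambda P:np.round((proj(a,np.array(P)@M.T+g)-[x0,y0]+.5)*12).astype(int)
    for q in([(x,.0145*np.cos(t),.0315+.0145*np.sin(t)) for t in np.linspace(0,np.pi,15)]+[(x,-.0145,.024)] for x in(-.0035,.0035)): cv2.polylines(k,[f(q)],True,(255,255,0),1)
    cv2.polylines(k,[f([(-.014,-.014,.024),(.014,-.014,.024),(.014,.014,.024),(-.014,.014,.024)])],True,(0,255,0),1)
    cx.append(k[:, :])
m=np.hstack([cv2.resize(k[:300],(266,196)) for k in cx]); m=cv2.resize(m,None,fx=1,fy=1); m=np.hstack([cx[1][:300,:390],cx[2][:300,:390]]); cv2.imwrite("pics/eye.png",m)
E
```

```text
(no output)
```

View pics/eye.png

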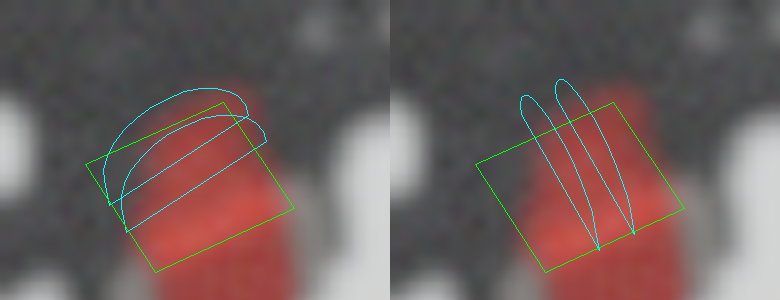

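The crop leaves the held faces ambiguous. I'll check again once the key stands in the socket with the gripper off it. The tip is centred over the hole, so going down.

Call:
{"method": "play_rows", "body": {
  "targets": [
    [[0.2,0,0,2,0,0,0],[0.2,0,0,4,0,0,0],[0.2,0,0,5.5,0,0,0],[0.2,0,0,6.5,0,0,0],[0.2,0,0,6.8,0,0,0]]
  ]
}}

```text
time_s: 7.15
ee_pos: [0.5426, -0.0986, 0.2752]
tool_rot: [-0.301, 0.954, 0.0, -0.0]
contact_force: [0.3, -0.3, -1.8]
gripper_width: 0.0272
gripper_force: 69.6
```

Call:
{"method": "play_rows", "body": {
  "targets": [
    [[0.2,0,0,0.2,0,0,0],[0.2,0,0,0.4,0,0,0],[0.2,0,0,0.6,0,0,0],[0.2,0,0,0.8,0,0,0],[0.2,0,0,0.8,0,0,0]]
  ]
}}

```text
time_s: 7.78
ee_pos: [0.5426, -0.0986, 0.2676]
tool_rot: [-0.301, 0.954, 0.0, -0.0]
contact_force: [-0.4, -0.1, -1.8]
gripper_width: 0.0269
gripper_force: 69.6
```

Call:
{"method": "play_rows", "body": {
  "targets": [
    [[0.2,0,0,0.1,0,0,0],[0.2,0,0,0.2,0,0,0],[0.2,0,0,0.3,0,0,0],[0.2,0,0,0.4,0,0,0],[0.2,0,0,0.4,0,0,0]]
  ]
}}

```text
time_s: 8.4
ee_pos: [0.5428, -0.0985, 0.2639]
tool_rot: [-0.301, 0.954, 0.0, 0.0]
contact_force: [0.3, 0.9, 0.8]
gripper_width: 0.0273
gripper_force: 69.8
```

Call:
{"method": "play_rows", "body": {
  "targets": [
    [[0.2,0,0,0.1,0,0,0],[0.2,0,0,0.2,0,0,0],[0.2,0,0,0.2,0,0,3],[0.2,0,0,0.2,0,0,6],[0.2,0,0,0.2,0,0,9]]
  ]
}}

```text
time_s: 9.02
ee_pos: [0.5429, -0.0985, 0.2612]
tool_rot: [-0.224, 0.975, 0.0, 0.0]
contact_force: [0.3, 1.0, -2.0]
gripper_width: 0.0274
gripper_force: 69.6
```

Call:
{"method": "play_rows", "body": {
  "targets": [
    [[0.2,0,0,0.1,0,0,0],[0.2,0,0,0.2,0,0,0],[0.2,0,0,0.3,0,0,0],[0.2,0,0,0.4,0,0,0],[0.2,0,0,0.4,0,0,0]]
  ]
}}

```text
time_s: 9.65
ee_pos: [0.5428, -0.0985, 0.2576]
tool_rot: [-0.225, 0.974, 0.0, 0.0]
contact_force: [1.6, 2.3, -1.0]
gripper_width: 0.0273
gripper_force: 69.6
```

Call:
{"method": "play_rows", "body": {
  "targets": [
    [[0.2,0,0,0.1,0,0,0],[0.2,0,0,0.2,0,0,0],[0.2,0,0,0.3,0,0,0],[0.2,0,0,0.4,0,0,0],[0.2,0,0,0.4,0,0,0]]
  ]
}}

```text
time_s: 10.28
ee_pos: [0.5428, -0.0985, 0.2544]
tool_rot: [-0.225, 0.974, -0.0, 0.0]
contact_force: [1.6, 3.7, 4.8]
gripper_width: 0.0274
gripper_force: 70.6
```

Call:
{"method": "play_rows", "body": {
  "targets": [
    [[0.2,0,0,0.1,0,0,0],[0.2,0,0,0.2,0,0,0],[0.2,0,0,0.3,0,0,0],[0.2,0,0,0.3,0,0,0],[0.2,0,0,0.3,0,0,0]]
  ]
}}

```text
time_s: 10.9
ee_pos: [0.5428, -0.0984, 0.2539]
tool_rot: [-0.225, 0.974, -0.0, 0.001]
contact_force: [-1.9, 5.6, 20.6]
gripper_width: 0.0271
gripper_force: 72.6
```

```bash
python3 -c "
from cell import status
s=status.sense();print(s['ee_pos'],s['contact_force'],s['ft_torque'],s['joint_pos'])"
```

```text
[ 0.54276973 -0.09843304  0.25391984] [-1.85278637  5.61320756 20.6102875 ] [ 1.19805469  0.44953177 -0.01932704] [-3.05720793e-01  3.67233761e-01  1.77793505e+00  5.89537545e-04
  9.94163218e-01 -2.33051239e+00]
```

The tip is home: 20 N on the floor at the expected depth. Easing the press and turning clockwise.

Call:
{"method": "play_rows", "body": {
  "targets": [
    [[0.2,0,0,-0.2,0,0,5],[0.2,0,0,-0.2,0,0,13],[0.2,0,0,-0.2,0,0,21],[0.2,0,0,-0.2,0,0,29],[0.2,0,0,-0.2,0,0,37]]
  ],
  "grip_force": 100
}}

```text
time_s: 11.52
ee_pos: [0.5429, -0.0985, 0.2542]
tool_rot: [0.098, 0.995, 0.0, 0.001]
contact_force: [1.2, 5.0, 8.7]
gripper_width: 0.0269
gripper_force: 98.5
```

```bash
cat > st.py <<'E'
from cell import status
import numpy as np
s=status.sense();q=s['tool_rot'];print(s['time_s'],s['ee_pos'].round(4),'F',s['contact_force'].round(1),'T',s['ft_torque'].round(2),'yaw',round(np.degrees(2*np.arctan2(q[1],q[0]))-90,1),'j6',np.degrees(s['joint_pos'][5]).round(1))
E
python3 st.py
```

```text
11.525 [ 0.5429 -0.0985  0.2542] F [1.2 5.  8.7] T [ 0.97 -0.21  0.15] yaw 78.8 j6 -96.3
```

The reaction torque is 0.15 N m, so the bolt is turning. Continuing.

Call:
{"method": "play_rows", "body": {
  "targets": [
    [[0.2,0,0,0,0,0,9],[0.2,0,0,0,0,0,18],[0.2,0,0,0,0,0,27],[0.2,0,0,0.05,0,0,36],[0.2,0,0,0.05,0,0,45]]
  ]
}}

```text
time_s: 12.15
ee_pos: [0.5428, -0.0989, 0.2539]
tool_rot: [0.471, 0.882, -0.0, 0.001]
contact_force: [-0.1, 3.0, 10.6]
gripper_width: 0.0269
gripper_force: 98.7
```

```bash
python3 st.py
```

```text
12.15 [ 0.5428 -0.0989  0.2539] F [-0.1  3.  10.6] T [0.68 0.01 0.16] yaw 33.7 j6 -51.3
```

Call:
{"method": "play_rows", "body": {
  "targets": [
    [[0.2,0,0,0,0,0,8],[0.2,0,0,0,0,0,16],[0.2,0,0,0,0,0,24],[0.2,0,0,0.05,0,0,32],[0.2,0,0,0.05,0,0,40]]
  ]
}}

```text
time_s: 12.78
ee_pos: [0.5425, -0.0989, 0.2536]
tool_rot: [0.744, 0.668, -0.0, 0.001]
contact_force: [-1.4, 2.5, 13.2]
gripper_width: 0.0267
gripper_force: 99.0
```

```bash
python3 st.py
```

```text
12.775 [ 0.5425 -0.0989  0.2536] F [-1.4  2.5 13.2] T [0.69 0.28 0.19] yaw -6.2 j6 -11.3
```

Call:
{"method": "play_rows", "body": {
  "targets": [
    [[0.2,0,0,0,0,0,5],[0.2,0,0,0,0,0,10],[0.2,0,0,0,0,0,15],[0.2,0,0,0,0,0,20],[0.2,0,0,0,0,0,25]]
  ]
}}

```text
time_s: 13.4
ee_pos: [0.5423, -0.0989, 0.2535]
tool_rot: [0.871, 0.492, -0.0, 0.001]
contact_force: [-1.2, 1.7, 12.5]
gripper_width: 0.0266
gripper_force: 98.9
```

```bash
python3 st.py
```

```text
13.4 [ 0.5423 -0.0989  0.2535] F [-1.2  1.7 12.5] T [0.69 0.36 0.15] yaw -31.1 j6 13.6
```

Call:
{"method": "play_rows", "body": {
  "targets": [
    [[0.2,0,0,0,0,0,5],[0.2,0,0,0,0,0,10],[0.2,0,0,0,0,0,15],[0.2,0,0,0,0,0,20],[0.2,0,0,0,0,0,20]]
  ]
}}

```text
time_s: 14.02
ee_pos: [0.5422, -0.0988, 0.2534]
tool_rot: [0.943, 0.334, -0.0, 0.0]
contact_force: [-2.0, 4.2, 11.8]
gripper_width: 0.0267
gripper_force: 98.9
```

```bash
python3 st.py
```

```text
14.025 [ 0.5422 -0.0988  0.2534] F [-2.   4.2 11.8] T [0.74 0.37 0.13] yaw -51.0 j6 33.5
```

Call:
{"method": "play_rows", "body": {
  "targets": [
    [[0.2,0,0,0,0,0,5],[0.2,0,0,0,0,0,10],[0.2,0,0,0,0,0,15],[0.2,0,0,0,0,0,20],[0.2,0,0,0,0,0,20]]
  ]
}}

```text
time_s: 14.65
ee_pos: [0.5422, -0.0986, 0.2533]
tool_rot: [0.986, 0.165, -0.0, 0.0]
contact_force: [-0.7, 3.9, 12.0]
gripper_width: 0.0271
gripper_force: 98.9
```

```bash
python3 st.py
```

```text
14.65 [ 0.5422 -0.0986  0.2533] F [-0.7  3.9 12. ] T [0.84 0.34 0.08] yaw -71.0 j6 53.5
```

Call:
{"method": "play_rows", "body": {
  "targets": [
    [[0.2,0,0,0,0,0,4],[0.2,0,0,0,0,0,8],[0.2,0,0,0,0,0,12],[0.2,0,0,0,0,0,15],[0.2,0,0,0,0,0,15]]
  ]
}}

```text
time_s: 15.28
ee_pos: [0.5421, -0.0985, 0.2532]
tool_rot: [0.999, 0.035, -0.0, 0.0]
contact_force: [-1.1, 3.5, 12.1]
gripper_width: 0.0268
gripper_force: 98.9
```

```bash
python3 st.py
```

```text
15.275 [ 0.5421 -0.0985  0.2532] F [-1.1  3.5 12.1] T [0.95 0.27 0.09] yaw -86.0 j6 68.5
```

Call:
{"method": "play_rows", "body": {
  "targets": [
    [[0.2,0,0,0,0,0,4],[0.2,0,0,0,0,0,8],[0.2,0,0,0,0,0,12],[0.2,0,0,0,0,0,12],[0.2,0,0,0,0,0,12]]
  ]
}}

```text
time_s: 15.9
ee_pos: [0.5421, -0.0984, 0.2531]
tool_rot: [0.998, -0.07, -0.0, -0.0]
contact_force: [-1.9, 4.7, 11.8]
gripper_width: 0.0267
gripper_force: 98.9
```

```bash
python3 st.py
```

```text
15.9 [ 0.5421 -0.0984  0.2531] F [-1.9  4.7 11.8] T [0.98 0.25 0.12] yaw -98.0 j6 80.5
```

Call:
{"method": "play_rows", "body": {
  "targets": [
    [[0.2,0,0,0,0,0,4],[0.2,0,0,0,0,0,8],[0.2,0,0,0,0,0,12],[0.2,0,0,0,0,0,12],[0.2,0,0,0,0,0,12]]
  ]
}}

```text
time_s: 16.52
ee_pos: [0.5422, -0.0984, 0.2531]
tool_rot: [0.985, -0.173, -0.0, -0.0]
contact_force: [-0.5, 4.8, 10.8]
gripper_width: 0.0271
gripper_force: 98.9
```

```bash
python3 st.py
```

```text
16.525 [ 0.5422 -0.0984  0.2531] F [-0.5  4.8 10.8] T [1.08 0.27 0.28] yaw -110.0 j6 92.4
```

Call:
{"method": "play_rows", "body": {
  "targets": [
    [[0.2,0,0,0,0,0,2],[0.2,0,0,0,0,0,4],[0.2,0,0,0,0,0,6],[0.2,0,0,0,0,0,6],[0.2,0,0,0,0,0,6]]
  ]
}}

```text
time_s: 17.15
ee_pos: [0.5422, -0.0983, 0.2531]
tool_rot: [0.974, -0.225, -0.0, -0.0]
contact_force: [-1.6, 5.3, 11.6]
gripper_width: 0.0273
gripper_force: 98.8
```

```bash
python3 st.py
```

```text
17.15 [ 0.5422 -0.0983  0.2531] F [-1.6  5.3 11.6] T [0.97 0.2  0.28] yaw -116.0 j6 98.4
```

Call:
{"method": "play_rows", "body": {
  "targets": [
    [[0.2,0,0,0,0,0,2],[0.2,0,0,0,0,0,4],[0.2,0,0,0,0,0,6],[0.2,0,0,0,0,0,6],[0.2,0,0,0,0,0,6]]
  ]
}}

```text
time_s: 17.77
ee_pos: [0.5422, -0.0984, 0.2531]
tool_rot: [0.961, -0.276, -0.0, -0.0]
contact_force: [-0.4, 5.2, 10.7]
gripper_width: 0.0272
gripper_force: 98.9
```

```bash
python3 st.py
```

```text
17.775 [ 0.5422 -0.0984  0.2531] F [-0.4  5.2 10.7] T [ 1.02  0.22 -0.07] yaw -122.0 j6 104.5
```

Call:
{"method": "play_rows", "body": {
  "targets": [
    [[0.2,0,0,0,0,0,2],[0.2,0,0,0,0,0,4],[0.2,0,0,0,0,0,4],[0.2,0,0,0,0,0,4],[0.2,0,0,0,0,0,4]]
  ]
}}

```text
time_s: 18.4
ee_pos: [0.5422, -0.0983, 0.2531]
tool_rot: [0.951, -0.309, -0.0, -0.0]
contact_force: [-1.1, 5.3, 10.2]
gripper_width: 0.027
gripper_force: 98.8
```

```bash
python3 st.py
```

```text
18.4 [ 0.5422 -0.0983  0.2531] F [-1.1  5.3 10.2] T [1.04 0.22 0.06] yaw -126.0 j6 108.5
```

Call:
{"method": "play_rows", "body": {
  "targets": [
    [[0.2,0,0,0,0,0,2],[0.2,0,0,0,0,0,4],[0.2,0,0,0,0,0,6],[0.2,0,0,0,0,0,8],[0.2,0,0,0,0,0,8]]
  ]
}}

```text
time_s: 19.02
ee_pos: [0.5423, -0.0983, 0.2531]
tool_rot: [0.927, -0.375, -0.0, -0.0]
contact_force: [0.1, 3.9, 10.3]
gripper_width: 0.027
gripper_force: 98.9
```

```bash
python3 st.py; python3 st.py;  python3 - <<'E'
from h import *
a=avg("scene");np.savez("pics/a3.npz",**a)
x0,y0,w,h=205,180,60,60; c=a["img"][y0:y0+h,x0:x0+w,::-1].astype(float)
c=(np.clip(c/200,0,1)**.6*255).astype(np.uint8); cv2.imwrite("pics/turn.png",cv2.resize(c,None,fx=10,fy=10,interpolation=cv2.INTER_CUBIC))
E
```

```text
19.025 [ 0.5423 -0.0983  0.2531] F [ 0.1  3.9 10.3] T [1.1  0.16 0.  ] yaw -134.0 j6 116.5
19.025 [ 0.5423 -0.0983  0.2531] F [ 0.1  3.9 10.3] T [1.1  0.16 0.  ] yaw -134.0 j6 116.5
```

View pics/turn.png

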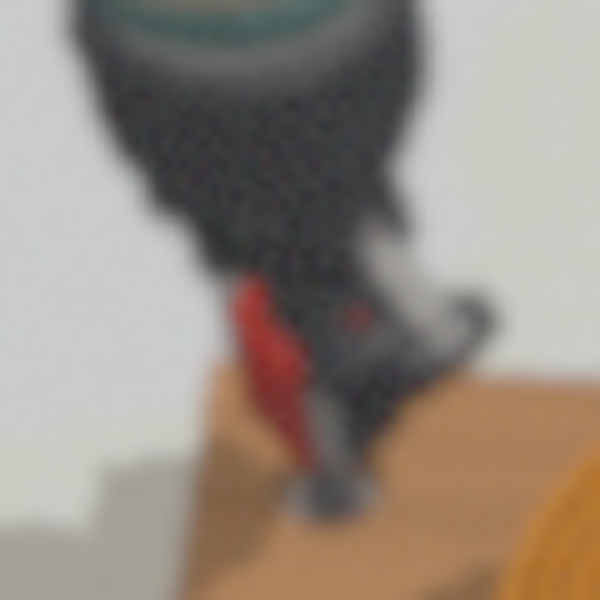

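Call:
{"method": "play_rows", "body": {
  "targets": [
    [[0.2,0,0,0,0,0,2],[0.2,0,0,0,0,0,4],[0.2,0,0,0,0,0,6],[0.2,0,0,0,0,0,8],[0.2,0,0,0,0,0,10]]
  ]
}}

```text
time_s: 19.85
ee_pos: [0.5423, -0.0983, 0.2531]
tool_rot: [0.891, -0.455, -0.0, -0.0]
contact_force: [-0.9, 4.7, 10.9]
gripper_width: 0.0273
gripper_force: 98.8
```

```bash
python3 st.py
```

```text
19.85 [ 0.5423 -0.0983  0.2531] F [-0.9  4.7 10.9] T [1.05 0.1  0.03] yaw -144.1 j6 126.5
```

Call:
{"method": "play_rows", "body": {
  "targets": [
    [[0.2,0,0,0,0,0,2],[0.2,0,0,0,0,0,4],[0.2,0,0,0,0,0,6],[0.2,0,0,0,0,0,8],[0.2,0,0,0,0,0,10]]
  ]
}}

```text
time_s: 20.48
ee_pos: [0.5424, -0.0983, 0.2531]
tool_rot: [0.848, -0.53, -0.0, -0.0]
contact_force: [-0.4, 6.4, 11.3]
gripper_width: 0.027
gripper_force: 98.8
```

```bash
python3 st.py
```

```text
20.475 [ 0.5424 -0.0983  0.2531] F [-0.4  6.4 11.3] T [1.1  0.05 0.08] yaw -154.1 j6 136.5
```

```bash
python3 - <<'E'
from fit import *
s=status.sense(); g=np.r_[s['ee_pos'][:2],s['ee_pos'][2]-.1555]
a=avg("scene");np.savez("pics/a4.npz",**a); a3=dict(np.load("pics/a3.npz"))
for im in(a3,a):
    im["win"]=(218,196,30,38); x0,y0,w,h=im["win"]
    i=im["img"][y0:y0+h,x0:x0+w].astype(float); m=((i[...,0]-i[...,1])/(i.sum(2)+1)); V=i.sum(2)
    rs=[render(a|{"win":im["win"]},g,np.radians(d)) for d in(-154+90,-154+45)]
    for k in range(h): print(''.join('#' if x>.3 else '+' if x>.18 else '.' for x in m[k]),''.join('@' if v<150 else ':' if v<300 else ' ' for v in V[k]),*[''.join('#' if x>.5 else '.' for x in r[k]) for r in rs])
E
```

```text
.............................. :@@@@@@@@@@@@@@@@@@@@@@@@@:    .............................. ..............................
.............................. :@@@@@@@@@@@@@@@@@@@@@@@@@:    .............................. ..............................
.............................. ::@@@@@@@@@@@@@@@@@@@@@@@@::   .............................. ..............................
..............................  :@@@@@@@@@@@@@@@@@@@@@@@@::   .............................. ..............................
..............................  ::@@@@@@@@@@@@@@@@@@@@@@@@:   .............................. ..............................
..............................   ::@@@@@@@@@@@@@@@@@@@@@@@::  .............................. ..............................
..............................    :::@@@@@@@@@@@@@@@@@@@@@::  ...............#.............. .................#............
..............................      :@@@@@@@@@@@@@@@@@@:::::  .............####............. ...............#####..........
..............................      ::@@@@@@@@@@@@@@@@@::::   .............#####.##......... ..............#
[... 7623 characters left out ...]
@@@@@@@@@@@@@::::: .............................. ..............................
...........+...............+++ :::::::@@@@@@@@@@@@@@@@@:::::: .............................. ..............................
........+..+++.............+++ :::::::@@@@@@@@@@@@@@@@@:::::: .............................. ..............................
........+.++.+............++++ :::::::@@@@@@@:::@@@@@@::::::: .............................. ..............................
........+++++++........+++++++ :::::::@@@@@::::::@@@@:::::::: .............................. ..............................
........+..++++++.++.+++++++++ :::::::@@@@@:::::::::::::::::: .............................. ..............................
```

The key still turns with the gripper. The depth stopped falling near yaw −98°, and the torque rose to 0.28 and then dropped. It looks as if the bolt hit its stop and the hexagon cammed over one notch. A small further turn should show the torque rising again.

Call:
{"method": "play_rows", "body": {
  "targets": [
    [[0.2,0,0,0,0,0,1],[0.2,0,0,0,0,0,2],[0.2,0,0,0,0,0,3],[0.2,0,0,0,0,0,4],[0.2,0,0,0,0,0,4]]
  ]
}}

```text
time_s: 21.3
ee_pos: [0.5424, -0.0982, 0.2531]
tool_rot: [0.829, -0.559, -0.0, -0.0]
contact_force: [-0.6, 5.2, 11.2]
gripper_width: 0.027
gripper_force: 98.8
```

```bash
python3 st.py
```

```text
21.3 [ 0.5424 -0.0982  0.2531] F [-0.6  5.2 11.2] T [1.14 0.05 0.06] yaw -158.0 j6 140.5
```

Call:
{"method": "play_rows", "body": {
  "targets": [
    [[0.2,0,0,0,0,0,1],[0.2,0,0,0,0,0,2],[0.2,0,0,0,0,0,3],[0.2,0,0,0,0,0,4],[0.2,0,0,0,0,0,4]]
  ]
}}

```text
time_s: 21.92
ee_pos: [0.5424, -0.0982, 0.2531]
tool_rot: [0.809, -0.588, -0.0, -0.0]
contact_force: [-0.5, 5.6, 10.5]
gripper_width: 0.0269
gripper_force: 98.8
```

```bash
python3 st.py
```

```text
21.925 [ 0.5424 -0.0982  0.2531] F [-0.5  5.6 10.5] T [1.14 0.08 0.16] yaw -162.0 j6 144.4
```

Call:
{"method": "play_rows", "body": {
  "targets": [
    [[0.2,0,0,0,0,0,1],[0.2,0,0,0,0,0,2],[0.2,0,0,0,0,0,3],[0.2,0,0,0,0,0,4],[0.2,0,0,0,0,0,5]]
  ]
}}

```text
time_s: 22.55
ee_pos: [0.5424, -0.0982, 0.2531]
tool_rot: [0.783, -0.622, -0.0, -0.0]
contact_force: [-0.5, 5.2, 10.9]
gripper_width: 0.0269
gripper_force: 98.8
```

```bash
python3 st.py
```

```text
22.55 [ 0.5424 -0.0982  0.2531] F [-0.5  5.2 10.9] T [1.22 0.09 0.25] yaw -167.0 j6 149.5
```

The torque rises the same way one 60° notch on, above the 0.15 N m running torque and with no sinking, so the bolt is tight. Backing off within the play and lifting out.

Call:
{"method": "play_rows", "body": {
  "targets": [
    [[0.2,0,0,0,0,0,-4],[0.2,0,0,0,0,0,-9],[0.2,0,0,0,0,0,-13],[0.2,0,0,-0.2,0,0,-13],[0.2,0,0,-0.5,0,0,-13]]
  ]
}}

```text
time_s: 23.18
ee_pos: [0.5423, -0.0984, 0.2558]
tool_rot: [0.848, -0.53, -0.001, -0.0]
contact_force: [3.3, 4.1, -5.1]
gripper_width: 0.0269
gripper_force: 98.5
```

```bash
python3 st.py; python3 p.py "[.543,-.098,.092,-154]" "[.543,-.098,.26,-154]" "[.50,-.23,.26,-120]" "[.424,-.365,.26,-94.7]" "[.424,-.365,.182,-94.7]"
```

```text
23.175 [ 0.5423 -0.0984  0.2558] F [ 3.3  4.1 -5.1] T [ 0.94 -0.57  0.03] yaw -154.0 j6 136.5
[0.0, 0.0, -16.8, 0]
[9.98, 9.65, 0.0, -34]
[0.17, 15.49, 0.0, -25.3]
[-0.0, 0.0, 7.8, 0.0]
```

Call:
{"method": "play_rows", "body": {
  "targets": [
    [[0.2,0,0,-1,0,0,0],[0.2,0,0,-2.5,0,0,0],[0.2,0,0,-7,0,0,0],[0.2,0,0,-12,0,0,0],[0.2,0,0,-16.8,0,0,0]]
  ]
}}

```text
time_s: 23.8
ee_pos: [0.5418, -0.0993, 0.4273]
tool_rot: [0.848, -0.53, 0.0, 0.001]
contact_force: [1.1, -0.2, -0.8]
gripper_width: 0.0272
gripper_force: 99.4
```

Call:
{"method": "play_rows", "body": {
  "targets": [
    [[0.2,2,1.9,0,0,0,-7],[0.2,4.5,4.3,0,0,0,-15],[0.2,7,6.8,0,0,0,-24],[0.2,10,9.6,0,0,0,-34],[0.2,10,9.6,0,0,0,-34]]
  ]
}}

```text
time_s: 24.42
ee_pos: [0.4988, -0.2334, 0.4254]
tool_rot: [0.965, -0.261, -0.0, 0.002]
contact_force: [0.4, 0.8, -1.6]
gripper_width: 0.027
gripper_force: 99.5
```

Call:
{"method": "play_rows", "body": {
  "targets": [
    [[0.2,0,4,0,0,0,-7],[0.2,0.1,8,0,0,0,-14],[0.2,0.1,12,0,0,0,-21],[0.2,0.2,15.5,0,0,0,-25.3],[0.2,0.2,15.5,0,0,0,-25.3]]
  ]
}}

```text
time_s: 25.05
ee_pos: [0.4232, -0.3672, 0.4251]
tool_rot: [0.999, -0.043, -0.001, 0.001]
contact_force: [0.6, 0.3, -2.1]
gripper_width: 0.0268
gripper_force: 99.6
```

Call:
{"method": "play_rows", "body": {
  "targets": [
    [[0.2,0,0,2,0,0,0],[0.2,0,0,4,0,0,0],[0.2,0,0,6,0,0,0],[0.2,0,0,7.8,0,0,0],[0.2,0,0,7.8,0,0,0]]
  ]
}}

```text
time_s: 25.68
ee_pos: [0.4244, -0.3643, 0.3457]
tool_rot: [0.999, -0.041, -0.001, -0.001]
contact_force: [-0.9, -1.2, -0.5]
gripper_width: 0.027
gripper_force: 99.6
```

```bash
python3 st.py; python3 - <<'E'
from h import *
s=status.sense(); g=np.r_[s['ee_pos'][:2],s['ee_pos'][2]-.155]
a=avg("scene",6);b=avg("top",6);np.savez("pics/a5.npz",**a);np.savez("pics/b5.npz",**b)
tip=g-[0,0,.0845]; print(proj(a,tip),proj(a,g+[0,0,.0305]),proj(b,g+[0,0,.0305]))
o=[]
for s_,(x0,y0) in((a,(85,140)),(b,(400,200))):
    c=s_["img"][y0:y0+60,x0:x0+48,::-1].astype(float); c=(np.clip(c/200,0,1)**.6*255).astype(np.uint8); o.append(cv2.resize(c,None,fx=8,fy=10*.8,interpolation=cv2.INTER_CUBIC))
cv2.imwrite("pics/peg.png",np.hstack(o))
E
```

```text
25.675 [ 0.4244 -0.3643  0.3457] F [-0.9 -1.2 -0.5] T [-0.03  0.02  0.05] yaw -94.7 j6 46.9
[[137.9941384  168.47083298]] [[123.59360668 136.86816958]] [[436.02068009 255.3654928 ]]
```

View pics/peg.png

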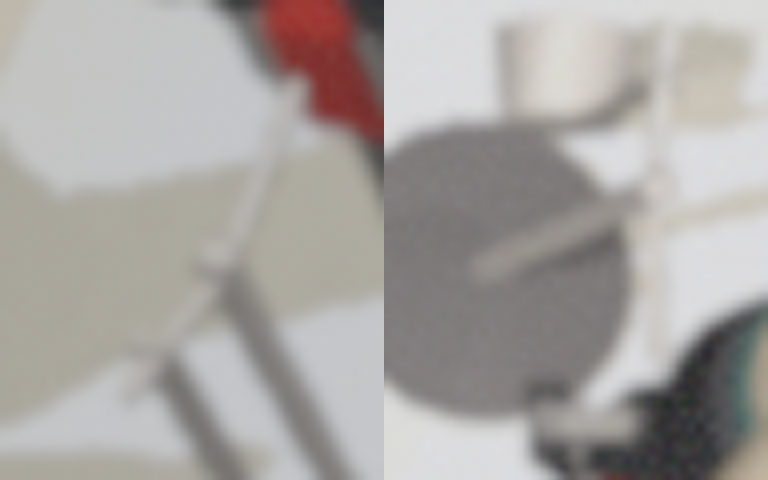

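Scene: the free peg's tip is at (300,80) and the post top at (218,255); the held key is just beyond the tip, upper right. Top: tip (655,352), post top (657,183). Next I triangulate the peg and check the eye numerically.

```bash
python3 - <<'E'
from fit import *
s=status.sense(); g=np.r_[s['ee_pos'][:2],s['ee_pos'][2]-.1555]
a=dict(np.load("pics/a5.npz"));b=dict(np.load("pics/b5.npz"))
f=lambda mx,my,ox,x0,y0:(x0+(mx-ox+.5)/8-.5,y0+(my+.5)/8-.5)
print("tip",tri(a,f(301,77,0,85,140),b,f(655,355,384,400,200)),"post",tri(a,f(217,252,0,85,140),b,f(657,183,384,400,200)))
P=np.array([.511,-.372,0]);
a["win"]=(112,122,30,38);x0,y0,w,h=a["win"]
i=a["img"][y0:y0+h,x0:x0+w].astype(float); m=(i[...,0]-i[...,1])/(i.sum(2)+1)
import fit
C0=fit.C; out=[]
for d in(-4.7,85.3): out.append(render(a,g,np.radians(d)))
fit.C=C0*[1,1,1e-3]+[0,0,.024]; 
for k in range(h): print(''.join('#' if x>.3 else '+' if x>.2 else '.' for x in m[k]),' '.join('%3d'%v for v in i[k,5:27,0]),*[''.join('#' if x>.5 else '.' for x in r[k]) for r in out])
E
```

```text
tip (array([ 0.45473994, -0.36254154,  0.21283698]), np.float64(0.0017256487756913707)) post (array([ 0.51309259, -0.37201722,  0.2040078 ]), np.float64(0.0009553681411103952))
..............................  16  18  17  15  14  15  16  16  15  15  16  16  19  21  27  35  45  52  57  61  64  69 .............................. ..............................
..............................  18  18  17  15  16  17  16  13  13  15  16  16  17  17  22  31  39  42  46  49  54  59 .............................. ..............................
..............................  19  20  19  18  15  15  14  17  16  15  15  15  15  18  27  41  48  47  40  38  43  47 .............................. ..............................
..............................  18  16  17  17  15  16  15  14  16  16  17  14  15  20  32  54  68  65  49  35  31  35 .............................. ..............................
..............................  16  19  18  19  17  16  14  17  15  16  16  16  15  18  33  56  76  79  62  42  32  30 .............................. ..............................
..................
[... 5254 characters left out ...]
....... 123 119 117 114 114 119 116 108  98  91  85  74  63  56  55  53  49  52  70  90 103 107 ...........############....... ...........############.......
...................+#......... 123 119 116 112 115 120 121 116 109 103  96  85  67  53  45  42  40  42  58  80  96 104 ..................#####....... ..................#####.......
.............................. 122 119 114 110 113 116 116 113 109 106 103  94  76  54  39  33  32  34  49  70  89 101 .............................. ..............................
.............................. 119 117 110 106 109 110 109 108 108 107 105 100  86  63  41  29  27  29  40  60  82  97 .............................. ..............................
```

The left leg of the ring shows at columns 4–8, matching the y-face grip, so the hole points along the peg. The eye is about 9 mm high; I'll lower it and go onto the peg.

Call:
{"method": "play_rows", "body": {
  "targets": [
    [[0.2,0,0,0.5,0,0,0],[0.2,0,0,0.9,0,0,0],[0.2,1,0,1.1,0,0,0],[0.2,2,0,1.3,0,0,0],[0.2,2.5,0,1.4,0,0,0]]
  ]
}}

```text
time_s: 26.9
ee_pos: [0.4503, -0.368, 0.3325]
tool_rot: [0.999, -0.041, 0.0, 0.0]
contact_force: [0.8, 0.5, -1.4]
gripper_width: 0.027
gripper_force: 99.6
```

```bash
python3 st.py
```

```text
26.9 [ 0.4503 -0.368   0.3325] F [ 0.8  0.5 -1.4] T [-0.03 -0.01 -0.03] yaw -94.7 j6 48.6
```

Call:
{"method": "play_rows", "body": {
  "targets": [
    [[0.2,0.5,0,0.1,0,0,0],[0.2,0.9,0,0.2,0,0,0],[0.2,1.3,0,0.28,0,0,0],[0.2,1.6,0,0.33,0,0,0],[0.2,1.6,0,0.33,0,0,0]]
  ]
}}

```text
time_s: 27.52
ee_pos: [0.4654, -0.3692, 0.3293]
tool_rot: [0.999, -0.041, -0.0, -0.0]
contact_force: [0.1, 0.2, -1.2]
gripper_width: 0.0271
gripper_force: 99.6
```

```bash
python3 st.py
```

```text
27.525 [ 0.4654 -0.3692  0.3293] F [ 0.1  0.2 -1.2] T [ 0.   -0.02  0.02] yaw -94.7 j6 49.6
```

Call:
{"method": "play_rows", "body": {
  "targets": [
    [[0.2,0.4,0,0.1,0,0,0],[0.2,0.8,-0.1,0.18,0,0,0],[0.2,1.2,-0.1,0.27,0,0,0],[0.2,1.6,-0.1,0.35,0,0,0],[0.2,1.6,-0.1,0.35,0,0,0]]
  ]
}}

```text
time_s: 28.15
ee_pos: [0.4816, -0.3695, 0.3257]
tool_rot: [0.999, -0.041, 0.0, -0.0]
contact_force: [0.1, 0.5, -1.1]
gripper_width: 0.0271
gripper_force: 99.6
```

```bash
python3 st.py; python3 - <<'E'
from fit import *
a=avg("scene",6);b=avg("top",6);np.savez("pics/a6.npz",**a);np.savez("pics/b6.npz",**b)
o=[]
for s_,(x0,y0) in((a,(95,135)),(b,(410,200))):
    c=s_["img"][y0:y0+60,x0:x0+40,::-1].astype(float); c=(np.clip(c/170,0,1)**.5*255).astype(np.uint8); o.append(cv2.resize(c,None,fx=10,fy=10,interpolation=cv2.INTER_CUBIC))
cv2.imwrite("pics/hang.png",np.hstack(o))
E
```

```text
28.15 [ 0.4816 -0.3695  0.3257] F [ 0.1  0.5 -1.1] T [ 0.05 -0.01 -0.  ] yaw -94.7 j6 50.6
```

View pics/hang.png

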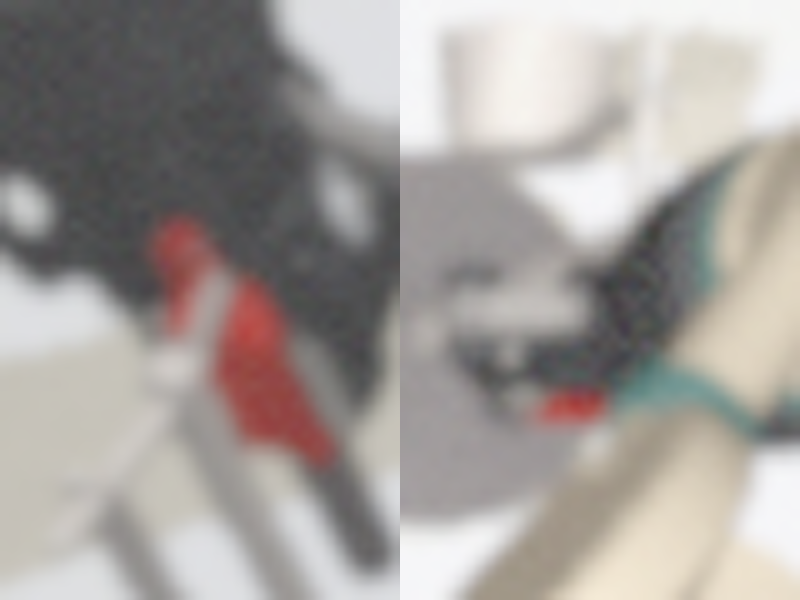

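The peg runs from the post top (180,365) into the red ring at (225,275). Lowering to rest the eye on the peg.

Call:
{"method": "play_rows", "body": {
  "targets": [
    [[0.2,0,0,0.2,0,0,0],[0.2,0,0,0.4,0,0,0],[0.2,0,0,0.5,0,0,0],[0.2,0,0,0.6,0,0,0],[0.2,0,0,0.6,0,0,0]]
  ]
}}

```text
time_s: 29.38
ee_pos: [0.4813, -0.3695, 0.3201]
tool_rot: [0.999, -0.041, 0.0, 0.0]
contact_force: [-0.1, 1.0, 0.7]
gripper_width: 0.0272
gripper_force: 99.6
```

```bash
python3 st.py
```

```text
29.375 [ 0.4813 -0.3695  0.3201] F [-0.1  1.   0.7] T [0.03 0.05 0.01] yaw -94.7 j6 50.6
```

Contact is just starting (−1.2 → +0.7 N). A little more.

Call:
{"method": "play_rows", "body": {
  "targets": [
    [[0.2,0,0,0.05,0,0,0],[0.2,0,0,0.1,0,0,0],[0.2,0,0,0.1,0,0,0],[0.2,0,0,0.1,0,0,0],[0.2,0,0,0.1,0,0,0]]
  ]
}}

```text
time_s: 30.0
ee_pos: [0.4813, -0.3695, 0.3197]
tool_rot: [0.999, -0.041, 0.0, 0.0]
contact_force: [-1.2, 1.5, 5.3]
gripper_width: 0.0266
gripper_force: 100.2
```

Call:
{"method": "play_rows", "body": {
  "targets": [
    [[0.36,0,0,0.05,0,0,0],[0.4,0,0,0.05,0,0,0],[0.5,0,0,0.05,0,0,0],[0.7,0,0,0.05,0,0,0],[0.8,0,0,0.05,0,0,0]]
  ],
  "grip_force": 20
}}

```text
time_s: 30.62
ee_pos: [0.4813, -0.3695, 0.3183]
tool_rot: [0.999, -0.041, 0.0, -0.0]
contact_force: [-0.0, -0.6, -0.6]
gripper_width: 0.0683
gripper_force: 0.0
```

```bash
python3 st.py; python3 - <<'E'
from h import *
for n,(x0,y0,w,h) in dict(scene=(100,140,44,56)).items():
    a=avg(n); i=a["img"][y0:y0+h,x0:x0+w].astype(float); m=(i[...,0]-i[...,1])/(i.sum(2)+1)
    for k in range(0,h,2): print(''.join('#' if x>.3 else '+' if x>.2 else ('@' if v<150 else '.') for x,v in zip(m[k],i[k].sum(1))))
E
```

```text
30.625 [ 0.4813 -0.3695  0.3183] F [-0.  -0.6 -0.6] T [-0.03  0.02 -0.03] yaw -94.7 j6 50.6
@@@@@@@@@@@@@@@@@@@@@@@@....................
@@@@@@@@@@@@@@@@@@@@@@@@@...................
@@@@@@@@@@@@@@@@@@@@@@@@@@@.................
@@@@@@@@@@@@@@@@@@@@@@@@@@............@@....
@@@@@@@@@@@@@@@@@@@@@@@@@@@@............@...
@@@@@@@@@@@@@@@@@@@@@@@@@@@@@@@@@@@@@@@@@@..
@@@@@@@@@@@@@@@@@@@@@@@@@@@@@@@@@@@@@@@@@@@.
@@@@@@@@@@@@@@@@@@@@@@@@@..@@@@@@@@@@@@@@@@.
@@@@@@@@@@@@@@@@@@@@@@@@....@@@@@@@@@@@@@@@@
@@@@.....@@@@@@@@@@@@@@....@@@@@@@@@@@@@@@@@
@@@@@.........###+##+@@@@@@@@@...@@@@@@@@@@@
@@@@@@@.......+...+###+@@@@@@@....@@@@@@@@@@
@@@@@@@@..........######+@@@@@@@@@@@@@@@@@@@
.@@@@@@@@@.......+############@@@@@@@@@@@@@@
..@@@@@@@@@......#############+@@@@@@@@@@@@.
...@@@@@@.......+##############+@@@@@@@@@@..
.....@@@@.......+###############+@@@@@@@@@..
.......@@........+##############+..@@@@@@@..
..................+###########+@....@@@@@...
..................@###########@.............
....................@@+++#####@.............
..........................@@++@@............
............................@@@@@...........
.............................@@@@@..........
...............................@@@@.........
................................@@@@........
............................................
............................................
```

Released, and the key hangs on the peg. Retreating straight up.

Call:
{"method": "play_rows", "body": {
  "targets": [
    [[0.8,0,0,-0.5,0,0,0],[0.8,0,0,-1.5,0,0,0],[0.8,0,0,-3,0,0,0],[0.8,0,0,-5,0,0,0],[0.8,0,0,-8,0,0,0]]
  ]
}}

```text
time_s: 31.45
ee_pos: [0.4811, -0.3693, 0.3995]
tool_rot: [0.999, -0.041, -0.0, -0.0]
contact_force: [0.2, 0.4, 0.3]
gripper_width: 0.0685
gripper_force: 0.0
```

Call:
{"method": "play_rows", "body": {
  "targets": [
    [[0.8,0,0,-3,0,0,0],[0.8,0,0,-6,0,0,0],[0.8,-4,-2,-8,0,0,0],[0.8,-8,-6,-8,0,0,0],[0.8,-10,-10,-8,0,0,0]]
  ]
}}

```text
time_s: 32.08
ee_pos: [0.388, -0.2603, 0.48]
tool_rot: [0.999, -0.042, 0.001, 0.001]
contact_force: [0.2, 0.1, -0.2]
gripper_width: 0.0685
gripper_force: 0.0
```

Call:
{"method": "play_rows", "body": {
  "targets": [
    [[0.8,0,-5,0,0,0,0],[0.8,0,-10,0,0,0,0],[0.8,0,-14,0,0,0,0],[0.8,0,-14,0,0,0,0],[0.8,0,-14,0,0,0,0]]
  ]
}}

```text
time_s: 32.7
ee_pos: [0.4013, -0.1224, 0.4792]
tool_rot: [0.999, -0.041, 0.001, 0.001]
contact_force: [0.8, -0.1, 0.2]
gripper_width: 0.0684
gripper_force: 0.0
```

```bash
python3 st.py; python3 - <<'E'
from h import *
T=[(n,avg(n)) for n in("scene","top","scene")]; a0=dict(np.load("pics/a.npz"))
for (n,a),(x0,y0,w,h) in zip(T,((95,140,46,60),(405,210,50,50))):
    i=a["img"][y0:y0+h,x0:x0+w].astype(float); m=(i[...,0]-i[...,1])/(i.sum(2)+1)
    for k in range(0,h,2): print(''.join('#' if x>.3 else '+' if x>.2 else ('@' if v<180 else '.') for x,v in zip(m[k],i[k].sum(1))))
d=np.abs(T[2][1]["img"].astype(int)-T[0][1]["img"]).max(2)[140:200,95:141]; print("moving px",(d>25).sum())
# change vs start around bowls, dish, whisk, dowel in scene
D=np.abs(T[2][1]["img"].astype(int)-a0["img"]).sum(2)
for n,(x,y,w,h) in dict(bowl=(250,215,70,60),dowel=(214,285,130,25),whisk=(400,155,35,45),dish=(325,128,85,60)).items(): print(n,(D[y:y+h,x:x+w]>90).mean().round(3))
E
```

```text
32.7 [ 0.4013 -0.1224  0.4792] F [ 0.8 -0.1  0.2] T [0.02 0.02 0.01] yaw -94.7 j6 68.2
..............................................
..............................................
..............................................
..............................................
..............................................
..............................................
..............................................
..............................................
..............................................
..............................................
....................++#+......................
...................+@.@+##+...................
.......................+#######+..............
.......................#########+.............
......................+##########@............
......................############@@..........
.....................+#############+@.........
....................@@+#############@.........
...................@..@+###########+@.........
...................@..@@+##########@..........
............................@@+####@..........
..........................
[... 1025 characters left out ...]
@@@@@+##########+.................
................@@.....@+###..++..................
..................................................
..................................................
..................................................
..................................................
..................................................
..................................................
..................................................
..................................................
..................................................
..................................................
..................................................
moving px 0
bowl 0.0
dowel 0.0
whisk 0.044
dish 0.005
```

```bash
python3 -c "
from cell import order
print(order.close_job())"
```

```text
the job is handed in; nothing more can be done
None
```

I turned the bolt clockwise until it came up against its stop (judged by torque and depth; I had no direct angle reading), hung the key by its eye on the free peg, let go of it, left the other items untouched and handed the job in at about 33 s; the key slipped over one notch in the socket at the stop, so I tightened it again before lifting out.

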